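# Set a tripod leg to its length mark and close the cam lever, holding on

## Robot

A 6-joint arm with a two-finger parallel gripper is mounted at the origin on a cart in front of the work surface, level with it; the furniture and walls round the work are solid. World frame = base frame: x ahead of the robot, y to its left, z up, the work surface at z = 0. Lengths are in m, angles in degrees, forces in N, time in s.
With the tool pointing down it reaches from about 0.35 to 0.875 m from the base axis. Payload 4.2 kg.
Tool frame: the origin (TCP) lies on the front face of the gripper's body, between the roots of the fingers; the fingertips stand 70 mm ahead of it and the grasp point (between the pads) lies 51 mm ahead of it; z points along the fingers, y is the line along which they close (so a half turn about z gives the same grasp; the last joint's range is limited). The gripper opens to 87 mm and grips with 3 to 60 N. Pads are 19 mm wide; open, the fingers measure 117 mm over their backs; the gripper's body (75 mm by 190 mm) begins 51 mm behind the grasp point.
Start: joints at [-54.454, 22.042, 0.453, 0, -68.411, -14.817], TCP at [0.221, -0.585, 0.292] pointing down, gripper open.
Joint ranges: [-179.83, 179.83], [-69.29, 118.12], [-61.27, 80.66], [-181.25, 117.63], [-171.15, -9.14], [-177.46, 177.46]. Speed limits (degrees/s): [159.86, 159.86, 180, 180, 180, 180].

## Interface

Orientations are given as a 3x3 rotation matrix whose columns are the frame's x, y, z axes.
In Python, from station import r gives the robot as it stands.
- The arm moves only by the shell command python3 -m pendant 'ROWS' [OPENING]. ROWS is JSON, a list of rows, each a list of 2 entries, a list of its own where there are three numbers: the shift along the tool's x, y, z in mm, then the turn, a rotation vector about the tool's x, y, z in rad. A call has 1 to 10 rows; each row is the pose to reach, as a shift and turn from the pose commanded when the call began, along the tool's axes at that moment; what a row does not reach only later rows make up. A row lasts 1/10 s, in which the tool goes at most 50 mm and 8.59 degrees, less where a joint would pass 70% of its speed; a pose out of reach is approached as far as the arm can. A call with a gripper value outside its range is refused whole. OPENING is the opening, from 0 (shut) to 1 (fully open), set as the call begins (- or left out, the last holds). The fingers move at their own pace and stop on an object; the grip force is fixed at half the most. Time passes only in rows, so rows that repeat a pose let the fingers close. It gives the time, the measured TCP pose, the force, the opening and the grip force at its end, in the units of the state.
- r.sense(): the state, without advancing time (a new reading comes with each control period).
- r.capture(name): name is "scene" or "top"; returns a dict with "frame" (420x560x3 uint8, red, green, blue), "vertical_fov" (degrees; the focal length in pixels is half the picture's height over the tangent of half this angle, whatever the lens; pixels are square), "cx", "cy" (the principal point, pixels), "rvec" (rotation vector, rad) and "tvec" (3), from world to camera coordinates, as OpenCV has them. Camera axes: x right, y down, z forward; pixel columns grow to the right and rows downward; lengths in m; the calibration is good to about 2 mm. A picture is of the moment at which its call begins. There is no depth.
- r.finish_job(): hands the job in; it is judged then, once.
The state is a dict: "time_s": time; "joints": joint angles; "joint_velocities": joint speeds; "effort": joint torques, N m; "tcp_pos": TCP position; "ee_rot": TCP orientation; "wrist_force": force on the tool from outside, world axes, zero at the start; "moment": the same for the moment, N m; "gripper_width": opening from 0.0 (shut) to 1.0 (fully open); "gripper_force": force on a finger pad.
Only numpy, scipy, OpenCV 4.12 (cv2) and the standard library are available. Lean on these libraries where they do the work, as an engineer would, in place of code of your own. Each camera call takes 0.05 s, during which the arm holds its last target. There are 200 camera calls.

## Task

The small tripod lies folded in its cradle; its top leg is pushed out to full length by an air spring. With the cam lever still open, take it by its upright knob, slide the leg in until the crown-side edge of its collar is at the dark length band on the thin tube, and then, holding the leg at that mark all the while, swing the lever fully closed, in line with the leg. The lock does not bite yet, so finish still gripping the knob, with the leg at the mark and the lever closed, and leave the stapler, the glue stick and the mug where they stand.

Things in the scene. Friction and masses are not known exactly. Their poses are not given: they have to be found in the camera images.
- stand: Folded tripod in a grey cradle, fixed, 405x80 mm, 69 high (lever apart). Origin on the desk under the black crown; x runs along the legs from crown to feet (roughly to the robot's right), z up, y away from the robot. Two lower legs lie fixed at the bottom. Above them, axis 55 mm over the desk, the working leg: a thin fixed tube (18 mm diameter) over which the thicker sliding leg runs.
- collar_edge (a point): Point on the leg's axis, 55 mm above the desk, in the crown-side end face of the sliding leg's black collar (34 mm diameter, 36 mm long). The sliding leg (148 mm long with its rubber foot) carries the collar, the cam lever and the knob along the stand's x.
- length_mark (a point): Centre of the dark length band, 4 mm wide, round the thin tube, on the leg's axis; axes parallel to the stand's. Only a mark: the collar can slide over it. The leg is at its mark when the collar edge is here. At the start the collar edge is 50 to 100 mm from it, on the foot side.
- leg (a joint): How far the leg is pulled out, m: 0 fully in, 0.13 fully out (start). The collar edge lies 50 mm + this value along the stand's x from the stand's origin. An air spring pushes the leg out with about 3 to 4 N at all lengths, whether the lever is open or closed, so it runs out again when let go.
- lever_pin (a point): Upright pin about which the cam lever turns, on top of the collar, 18 mm from the collar edge towards the foot and 74.5 mm above the desk; moves with the leg.
- lever_knob (a point): Middle of the knob to grip: an upright round post, 18 mm diameter, on the free end of the lever, from 82 to 120 mm above the desk; this point is 102.5 mm above the desk, on the post's axis, 75 mm from the lever pin. Nothing else of the stand is higher than 86 mm, so fingers can straddle the post in any direction. It may turn between the fingers.
- cam_lever (a joint): Angle a of the flat grey cam lever, rad: 0 closed (stop; it lies over the leg, pointing to the foot), positive open, swung towards the robot (stand's -y), up to 1.05; starts at 0.7 to 1.0. Light friction (0.05 N m) keeps it where it is left. The knob carries both motions: in plan it is at lever pin + 75 mm * (cos a along the stand's x, sin a along its -y).
- stapler: Desk stapler, 145x36x43 mm, beside the stand on the robot's side; origin under its centre. Leave alone.
- glue_stick: Standing glue stick, 26 mm diameter, 76 mm high, near the crown on the robot's side; origin under its centre. Leave alone.
- mug: Striped mug, 90 mm high, to the right of the stand; origin under its centre. Leave alone.

How it is judged (in metres and radians):
On the way, in this order (a step that is already met when the one before it is completed fails the run):
1. the leg is brought to its length mark (collar edge within 6 mm) with the lever still open (more than 0.5 rad), held by the fingers (x of collar_edge in the frame of length_mark between -0.006 and 0.006 m and value of joint cam_lever above 0.5 rad and contact force between the fingers and leg above 1 N), for 0.2 s.
2. the lever is swung closed (under 0.12 rad) with the leg still held at the mark (x of collar_edge in the frame of length_mark between -0.006 and 0.006 m and value of joint cam_lever below 0.12 rad and contact force between the fingers and leg above 1 N), for 0.3 s.
At the end, for the whole second after the job is handed in: The fingers still hold the knob (more than 1 N on the leg and its lever), the collar edge is within 6 mm of the centre of the length band, the lever is within 0.12 rad of closed, and the leg is at rest (under 10 mm/s) (all of step 2 and velocity of joint leg between -0.01 and 0.01 m/s); the arm keeps its last pose, push and grip.
It fails at once if the lever is swung shut (under 0.4 rad) while the leg is more than 12 mm off its mark (value of joint cam_lever below 0.4 rad and (x of collar_edge in the frame of length_mark above 0.012 m or x of collar_edge in the frame of length_mark below -0.012 m)).
It fails at once if the stapler is pushed out of its place or knocked over (distance of stapler from where it was at the start of the episode above 0.03 m or angle between stapler's own z axis and vertical above 0.5 rad).
It fails at once if the glue stick is pushed out of its place or knocked over (distance of glue_stick from where it was at the start of the episode above 0.03 m or angle between glue_stick's own z axis and vertical above 0.5 rad).
It fails at once if the mug is pushed out of its place or knocked over (distance of mug from where it was at the start of the episode above 0.03 m or angle between mug's own z axis and vertical above 0.5 rad).
It also fails if it takes over 38 s, if anything falls off the work surface, if the arm or the gripper's body presses on something with over 40 N, if the wrist force passes 120 N, or if a joint passes its speed limit or range.

## Working session

There is one attempt and no reset: what is moved stays moved. The work goes in short steps, Python scripts to look and compute and a shell command to move; the robot and the scene stay as the last step left them, time stands still between calls to the robot, and variables do not carry over. Pictures are saved under pics/ and viewed, at most 10 in all, crops included, and the job is handed in when it is done.

```bash
mkdir -p pics
python3 - <<'E'
from station import r
import cv2,numpy as np
for n in ("scene","top"):
    c=r.capture(n); cv2.imwrite(f"pics/{n}0.png",c["frame"][:,:,::-1]); print(n,c["vertical_fov"],c["cx"],c["cy"],c["rvec"],c["tvec"])
s=r.sense(); print(s["time_s"],s["tcp_pos"],s["ee_rot"],s["gripper_width"],s["wrist_force"])
E
```

```text
scene 49.32724256242893 289.1505330878869 213.50970093899477 [ 0.59091823 -2.37848713  1.47948981] [0.36926268 0.19830353 1.08422347]
top 51.76870229829859 283.37369636408744 206.45910493753203 [ 2.16729914 -2.11879743  0.129157  ] [-0.08218162  0.47838203  1.25839854]
0.1 [ 0.22110726 -0.58414299  0.29125119] [[-9.35306013e-01 -3.53838999e-01 -7.90290729e-04]
 [-3.53839869e-01  9.35304230e-01  1.82883937e-03]
 [ 9.20475696e-05  1.99016083e-03 -9.99998015e-01]] 0.9980491934331824 [0.28067213 0.49071931 0.1056216 ]
```

View pics/scene0.png

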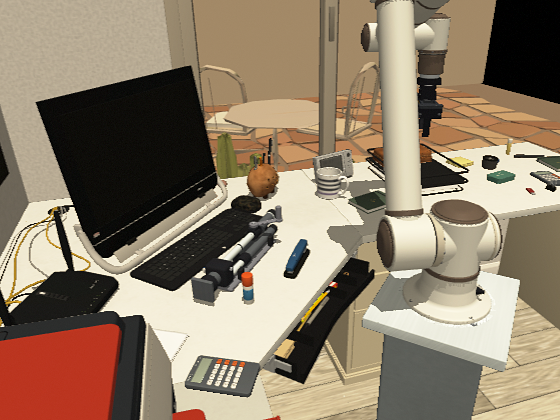

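View pics/top0.png

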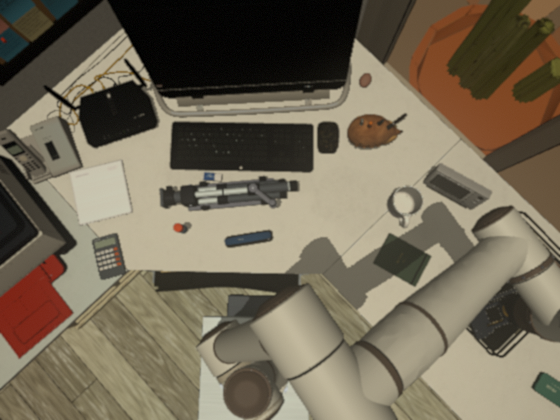

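The scene view shows the stand at about (235,260) and the top view at about (230,192), with the knob near (275,200). The stapler is at (248,238), the glue stick at (180,228) and the mug at (403,203) in the top view. I'll zoom in.

Run:
```python
import cv2,numpy as np
a=cv2.imread("pics/top0.png")[165:225,150:310]; b=cv2.imread("pics/scene0.png")[195:310,180:300]
a=cv2.resize(a,None,fx=5,fy=5,interpolation=cv2.INTER_CUBIC)
b=cv2.resize(b,None,fx=5,fy=5,interpolation=cv2.INTER_CUBIC)
cv2.imwrite("pics/a.png",a);cv2.imwrite("pics/b.png",b)
```

```text
(no output)
```

View pics/a.png

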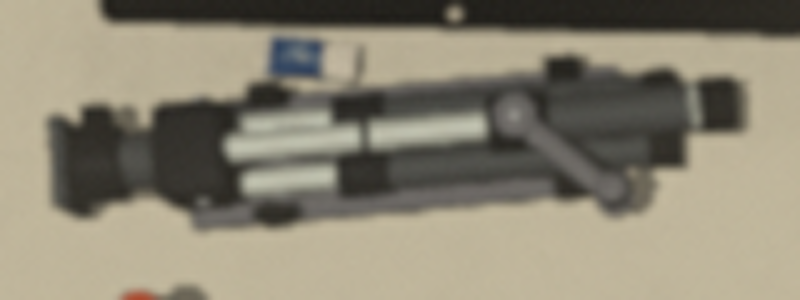

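View pics/b.png

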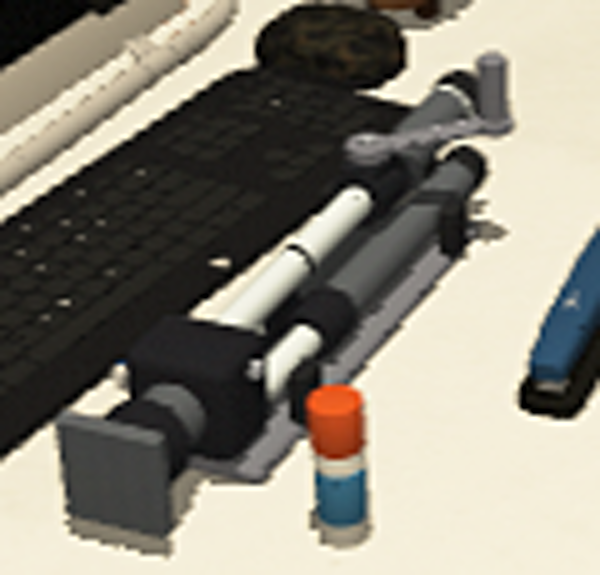

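In the crops, the top view (crop a) has the lever pin at (513,113), the band at (364,135), the collar edge at (488,123) and the knob at (614,190). In the scene view (crop b), the knob runs from (492,60) to (495,122), the pin is at (366,148) and the band is at (301,252).

```bash
cat > h.py <<'E'
import numpy as np,cv2
def cam(c):
    f=210/np.tan(np.radians(c["vertical_fov"])/2); R=cv2.Rodrigues(np.array(c["rvec"],float))[0]
    return f,c["cx"],c["cy"],R,np.array(c["tvec"],float)
def ray(c,p,z):
    f,cx,cy,R,t=cam(c); d=R.T@np.array([(p[0]-cx)/f,(p[1]-cy)/f,1]); o=-R.T@t
    return o+d*(z-o[2])/d[2]
def proj(c,X):
    f,cx,cy,R,t=cam(c); q=R@np.array(X)+t; return np.array([f*q[0]/q[2]+cx,f*q[1]/q[2]+cy])
E
python3 - <<'E'
from station import r
from h import *
T=r.capture("top");S=r.capture("scene")
at=lambda u,v:((u+.5)/5-.5+150,(v+.5)/5-.5+165)
bs=lambda u,v:((u+.5)/5-.5+180,(v+.5)/5-.5+195)
np.set_printoptions(precision=4,suppress=True)
print("pin",ray(T,at(513,113),.084),ray(S,bs(366,146),.084))
print("band",ray(T,at(364,135),.064),ray(S,bs(301,250),.062))
print("tube ends",ray(T,at(228,148),.064),ray(T,at(488,125),.064))
print("knob",ray(T,at(612,190),.118),ray(S,bs(492,58),.12),ray(S,bs(494,122),.082))
print("stapler",ray(T,(248,238),.043),"glue",ray(T,(178,227),.076),"mug",ray(T,(403,203),.09))
print("tcp proj",proj(T,r.sense()["tcp_pos"]))
E
```

```text
pin [0.5271 0.0189 0.084 ] [0.5231 0.0183 0.084 ]
band [0.5158 0.1076 0.064 ] [0.5132 0.0991 0.062 ]
tube ends [0.5064 0.1871 0.064 ] [0.5233 0.0351 0.064 ]
knob [ 0.4785 -0.0409  0.118 ] [ 0.4784 -0.0458  0.12  ] [ 0.4765 -0.0423  0.082 ]
stapler [0.3831 0.0299 0.043 ] glue [0.408 0.229 0.076] mug [ 0.4894 -0.4117  0.09  ]
tcp proj [503.3517 308.0049]
```

```bash
cat >> h.py <<'E'
def profile(c,p0=(0.5064,0.1871),p1=(0.5271,0.0189),n=170):
    # brightness along tube top, stations in mm along the axis from p0 (z .064)
    u=np.array([0.1105,-0.9939]); g=cv2.cvtColor(c["frame"],cv2.COLOR_RGB2GRAY).astype(np.float32)
    s=np.arange(0,n,2.); P=np.array([proj(c,[*(np.array(p0)+u*k/1000),.064]) for k in s],np.float32)
    return s,cv2.remap(g,P[:,:1],P[:,1:],cv2.INTER_LINEAR)[:,0]
def go(s,target,turn=None):
    R=np.array(s["ee_rot"]); print("shift mm",R.T@(np.array(target)-s["tcp_pos"])*1000,"ang y",np.degrees(np.arctan2(R[1,1],R[0,1])))
E
python3 - <<'E'
from station import r
from h import *
T=r.capture("top"); np.set_printoptions(suppress=True,precision=4)
s,g=profile(T); print([f"{int(a)}:{int(b)}" for a,b in zip(s,g)])
f,cx,cy,R,t=cam(T); print("cam",-R.T@t); print(cam(r.capture("scene"))[3].T@-cam(r.capture("scene"))[4])
go(r.sense(),[.478,-.043,.24])
E
```

```text
['0:149', '2:175', '4:185', '6:190', '8:189', '10:189', '12:188', '14:187', '16:186', '18:185', '20:184', '22:183', '24:182', '26:182', '28:183', '30:183', '32:184', '34:184', '36:185', '38:188', '40:189', '42:188', '44:187', '46:186', '48:186', '50:185', '52:184', '54:184', '56:184', '58:183', '60:183', '62:183', '64:184', '66:185', '68:186', '70:187', '72:187', '74:178', '76:163', '78:129', '80:117', '82:124', '84:156', '86:175', '88:185', '90:184', '92:183', '94:184', '96:184', '98:185', '100:186', '102:187', '104:188', '106:189', '108:188', '110:188', '112:188', '114:186', '116:185', '118:185', '120:184', '122:184', '124:183', '126:182', '128:183', '130:184', '132:185', '134:186', '136:187', '138:188', '140:188', '142:189', '144:189', '146:187', '148:175', '150:154', '152:119', '154:91', '156:76', '158:84', '160:94', '162:103', '164:108', '166:113', '168:116']
cam [ 0.3048 -0.0941  1.3105]
[-0.1122  0.9504  0.6598]
shift mm [-431.7727  415.4986   52.2162] ang y 110.72518353019389
```

The profile puts the band at 80.3 mm and the collar edge at about 152 mm, so the leg goes in about 71.5 mm. I'll move above the knob now.

```bash
python3 -m pendant '[[[-31,30,4],[0,0,0.025]],[[-62,60,7],[0,0,0.05]],[[-93,90,11],[0,0,0.08]],[[-124,120,15],[0,0,0.1]],[[-155,150,19],[0,0,0.13]],[[-186,180,23],[0,0,0.15]],[[-217,210,26],[0,0,0.18]],[[-248,240,30],[0,0,0.2]],[[-279,270,34],[0,0,0.23]],[[-310,300,37],[0,0,0.25]]]' 1
python3 - <<'E'
from station import r
from h import *
go(r.sense(),[.478,-.043,.24])
E
```

```text
time_s: 1.35
tcp_pos: [0.4054, -0.1925, 0.2554]
ee_rot: [[-0.994, -0.111, 0.001], [-0.111, 0.994, -0.0], [-0.001, -0.0, -1.0]]
wrist_force: [0.6, -0.3, 0.8]
gripper_width: 1.004
gripper_force: 0.0
shift mm [-88.69786112 140.55263333  15.44969068] ang y 96.35148091932648
```

```bash
python3 -m pendant '[[[-20,28,4],[0,0,0]],[[-40,56,8],[0,0,0]],[[-60,84,12],[0,0,0]],[[-75,112,15],[0,0,0]],[[-89,140,15],[0,0,0]],[[-89,140,15],[0,0,0]],[[-89,140,15],[0,0,0]]]' 1
python3 - <<'E'
from station import r
from h import *
S=r.capture("scene");go(r.sense(),[.478,-.043,.157])
f=S["frame"][:,:,::-1][120:260,200:360]
cv2.imwrite("pics/c.png",cv2.resize(f,None,fx=4,fy=4,interpolation=cv2.INTER_CUBIC))
E
```

```text
time_s: 2.05
tcp_pos: [0.4778, -0.0447, 0.2402]
ee_rot: [[-0.994, -0.113, -0.0], [-0.113, 0.994, -0.0], [0.0, 0.0, -1.0]]
wrist_force: [-0.1, 0.5, -0.6]
gripper_width: 1.001
gripper_force: 0.0
shift mm [-0.76440143  2.20486878 83.1972904 ] ang y 96.41892774489357
```

View pics/c.png

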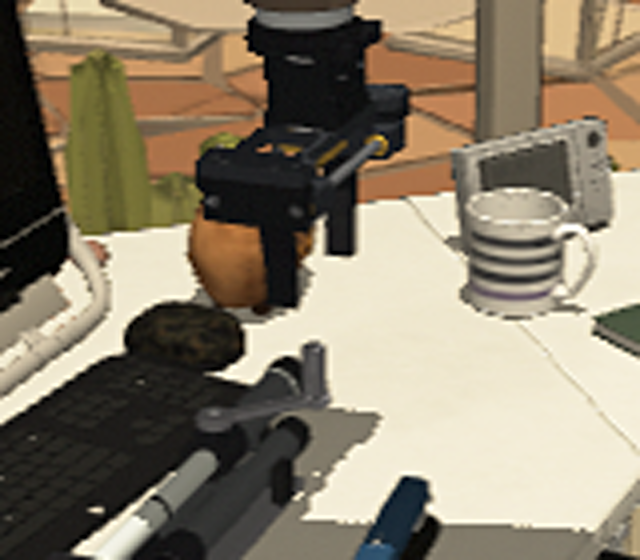

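The gripper is above the knob (knob top at (315,345)), with the fingers at (283,300) and (342,250) straddling its column. I'll descend and close.

```bash
python3 -m pendant '[[[-1,2,20],[0,0,0]],[[-1,2,40],[0,0,0]],[[-1,2,60],[0,0,0]],[[-1,2,75],[0,0,0]],[[-1,2,83],[0,0,0]],[[-1,2,83],[0,0,0]],[[-1,2,83],[0,0,0]]]' 1 && python3 -m pendant '[[[0,0,0],[0,0,0]],[[0,0,0],[0,0,0]],[[0,0,0],[0,0,0]],[[0,0,0],[0,0,0]],[[0,0,0],[0,0,0]],[[0,0,0],[0,0,0]],[[0,0,0],[0,0,0]],[[0,0,0],[0,0,0]]]' 0
python3 - <<'E'
from station import r
from h import *
S=r.capture("scene")
f=S["frame"][:,:,::-1][150:290,200:360]
cv2.imwrite("pics/d.png",cv2.resize(f,None,fx=4,fy=4,interpolation=cv2.INTER_CUBIC))
s,g=profile(r.capture("top")); print([f"{int(a)}:{int(b)}" for a,b in zip(s,g)][35:])
E
```

```text
time_s: 2.8
tcp_pos: [0.4789, -0.0435, 0.1578]
ee_rot: [[-0.994, -0.111, 0.001], [-0.111, 0.994, 0.0], [-0.001, -0.0, -1.0]]
wrist_force: [0.0, -1.1, 0.3]
gripper_width: 1.001
gripper_force: 0.0
time_s: 3.6
tcp_pos: [0.4786, -0.0431, 0.1572]
ee_rot: [[-0.994, -0.112, -0.0], [-0.112, 0.994, -0.0], [0.0, -0.0, -1.0]]
wrist_force: [0.5, -0.2, 0.7]
gripper_width: 0.353
gripper_force: 0.0
['70:178', '72:183', '74:184', '76:183', '78:183', '80:183', '82:182', '84:183', '86:183', '88:183', '90:183', '92:183', '94:183', '96:183', '98:183', '100:183', '102:183', '104:183', '106:183', '108:183', '110:182', '112:182', '114:182', '116:182', '118:182', '120:181', '122:182', '124:182', '126:181', '128:181', '130:181', '132:181', '134:180', '136:180', '138:180', '140:181', '142:180', '144:180', '146:180', '148:179', '150:175', '152:166', '154:146', '156:121', '158:94', '160:80', '162:73', '164:72', '166:69', '168:67']
```

View pics/d.png

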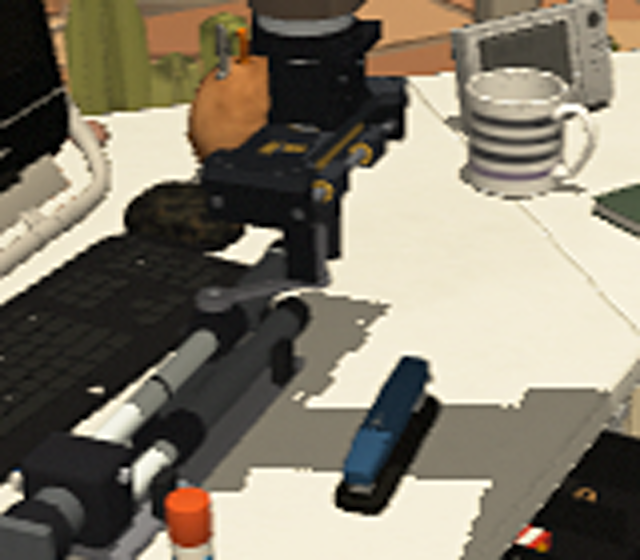

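The fingers are around the knob at (305,265) but still closing. The scene view still sees the band, the tube and the collar.

```bash
python3 -m pendant '[[[0,0,0],[0,0,0]],[[0,0,0],[0,0,0]],[[0,0,0],[0,0,0]],[[0,0,0],[0,0,0]],[[0,0,0],[0,0,0]],[[0,0,0],[0,0,0]]]' 0
python3 - <<'E'
from station import r
from h import *
S=r.capture("scene"); s,g=profile(S); print([f"{int(a)}:{int(b)}" for a,b in zip(s,g)][25:])
s=r.sense();print(s["tcp_pos"]); go(s,np.array(s["tcp_pos"])-.0715*np.array([.1105,-.9939,0]))
E
```

```text
time_s: 4.3
tcp_pos: [0.4783, -0.0433, 0.1572]
ee_rot: [[-0.994, -0.111, -0.001], [-0.111, 0.994, -0.0], [0.001, -0.0, -1.0]]
wrist_force: [-0.1, -2.8, 0.7]
gripper_width: 0.196
gripper_force: 30.0
['50:212', '52:165', '54:123', '56:117', '58:116', '60:121', '62:119', '64:118', '66:121', '68:119', '70:119', '72:123', '74:120', '76:121', '78:122', '80:120', '82:106', '84:60', '86:20', '88:40', '90:80', '92:120', '94:127', '96:123', '98:123', '100:125', '102:122', '104:122', '106:124', '108:122', '110:124', '112:124', '114:122', '116:126', '118:124', '120:123', '122:123', '124:125', '126:125', '128:124', '130:127', '132:127', '134:125', '136:127', '138:127', '140:125', '142:127', '144:127', '146:126', '148:128', '150:128', '152:124', '154:107', '156:88', '158:65', '160:49', '162:31', '164:20', '166:22', '168:23']
[ 0.4783518  -0.04325203  0.15720623]
shift mm [-6.52416201e-02  7.15016652e+01 -1.54753452e-02] ang y 96.39627546168926
```

Gripped. The scene profile also gives about 71 mm, so I'll slide the leg in along tool +y.

```bash
python3 -m pendant '[[[0,5,0],[0,0,0]],[[0,15,0],[0,0,0]],[[0,25,0],[0,0,0]],[[0,35,0],[0,0,0]],[[0,45,0],[0,0,0]],[[0,55,0],[0,0,0]],[[0,63,0],[0,0,0]],[[0,69,0],[0,0,0]],[[0,71,0],[0,0,0]],[[0,71,0],[0,0,0]]]' 0
python3 - <<'E'
from station import r
from h import *
S=r.capture("scene"); s,g=profile(S); print([f"{int(a)}:{int(b)}" for a,b in zip(s,g)][20:60])
s=r.sense();print(s["tcp_pos"],s["gripper_force"])
u=np.array([.1105,-.9939]);print("moved along -x",-u@(np.array(s["tcp_pos"])[:2]-[.47835,-.04325])*1000)
f=S["frame"][:,:,::-1][200:300,180:310]
cv2.imwrite("pics/e.png",cv2.resize(f,None,fx=5,fy=5,interpolation=cv2.INTER_CUBIC))
E
```

```text
time_s: 5.35
tcp_pos: [0.4704, 0.0279, 0.1572]
ee_rot: [[-0.994, -0.112, -0.0], [-0.112, 0.994, 0.0], [0.0, 0.0, -1.0]]
wrist_force: [-2.0, -2.7, 3.6]
gripper_width: 0.196
gripper_force: 30.0
['40:237', '42:238', '44:237', '46:238', '48:239', '50:238', '52:240', '54:240', '56:240', '58:237', '60:231', '62:236', '64:235', '66:231', '68:213', '70:175', '72:157', '74:168', '76:156', '78:129', '80:128', '82:109', '84:68', '86:25', '88:16', '90:20', '92:22', '94:21', '96:21', '98:21', '100:22', '102:22', '104:22', '106:18', '108:16', '110:18', '112:38', '114:50', '116:53', '118:55']
[0.4704073  0.02770369 0.15714746] 29.999824133701622
moved along -x 71.3985398421302
```

View pics/e.png

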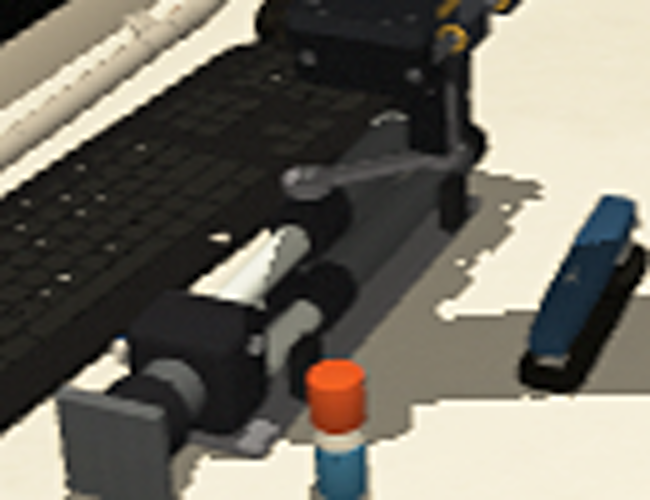

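The collar edge is now at the band: the dark front is at 84 mm, as before, and the encoder shows 71.4 mm of travel. I'll hold briefly, then swing along the arc.

```bash
python3 -m pendant '[[[0,0,0],[0,0,0]],[[0,0,0],[0,0,0]],[[-3,-2.5,0],[0,0,0]],[[-5.7,-4.8,0],[0,0,0]],[[-8.8,-7,0],[0,0,0]],[[-11.9,-9,0],[0,0,0]],[[-15.2,-10.8,0],[0,0,0]],[[-18.5,-12.6,0],[0,0,0]],[[-18.5,-12.6,0],[0,0,0]],[[-18.5,-12.6,0],[0,0,0]]]' 0
python3 - <<'E'
from station import r
from h import *
S=r.capture("scene"); s,g=profile(S); print([f"{int(a)}:{int(b)}" for a,b in zip(s,g)][30:50])
print(r.sense()["tcp_pos"],np.array([.4704,.0277])+np.array([[-.994,-.112],[-.112,.994]])@[-.0185,-.0126])
E
```

```text
time_s: 6.4
tcp_pos: [0.4892, 0.016, 0.1571]
ee_rot: [[-0.994, -0.112, -0.004], [-0.112, 0.994, -0.002], [0.004, -0.001, -1.0]]
wrist_force: [-6.1, -4.7, 4.8]
gripper_width: 0.201
gripper_force: 30.0
['60:122', '62:120', '64:120', '66:124', '68:123', '70:124', '72:124', '74:127', '76:127', '78:128', '80:130', '82:111', '84:70', '86:26', '88:16', '90:18', '92:21', '94:22', '96:23', '98:24']
[0.48915237 0.01598855 0.15709436] [0.4902002 0.0172476]
```

```bash
python3 -m pendant '[[[-3.5,-1.6,0],[0,0,0]],[[-6.9,-3,0],[0,0,0]],[[-10.4,-4.1,0],[0,0,0]],[[-14,-5.2,0],[0,0,0]],[[-17.7,-6,0],[0,0,0]],[[-21.4,-6.7,0],[0,0,0]],[[-25.2,-7.1,0],[0,0,0]],[[-29,-7.4,0],[0,0,0]],[[-31,-7.5,0],[0,0,0]],[[-31,-7.5,0],[0,0,0]]]' 0
python3 - <<'E'
from station import r
from h import *
S=r.capture("scene"); s,g=profile(S); print([f"{int(a)}:{int(b)}" for a,b in zip(s,g)][30:50])
k=np.array(r.sense()["tcp_pos"])[:2]-[.5064,.1871]; print("knob along",k@[.1105,-.9939],"lat",k@[.9939,.1105])
f=S["frame"][:,:,::-1][190:300,180:310]
cv2.imwrite("pics/f.png",cv2.resize(f,None,fx=5,fy=5,interpolation=cv2.INTER_CUBIC))
E
```

```text
time_s: 7.45
tcp_pos: [0.5218, 0.0122, 0.1572]
ee_rot: [[-0.994, -0.113, -0.002], [-0.113, 0.994, -0.001], [0.002, -0.001, -1.0]]
wrist_force: [-3.5, -5.3, 3.5]
gripper_width: 0.194
gripper_force: 30.0
['60:124', '62:124', '64:124', '66:124', '68:126', '70:126', '72:125', '74:128', '76:127', '78:129', '80:130', '82:110', '84:69', '86:26', '88:16', '90:19', '92:21', '94:22', '96:22', '98:22']
knob along 0.17544575668279636 lat -0.004014612800419744
```

View pics/f.png

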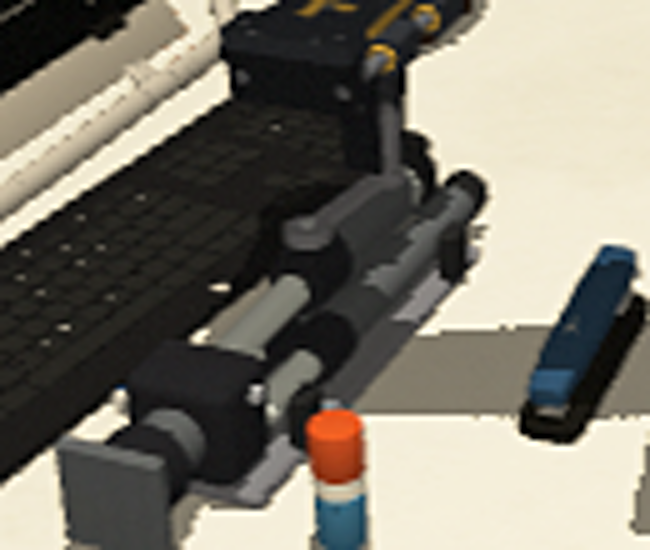

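The edge still sits at the band and the lever is nearly in line. I'll ease it towards the stop and watch the force.

```bash
for i in 1 2; do python3 -m pendant '[[[-0.7,0,0],[0,0,0]],[[-1.5,0,0],[0,0,0]],[[-1.5,0,0],[0,0,0]],[[-1.5,0,0],[0,0,0]]]' 0 | egrep 'tcp|wrist|time'; done
```

```text
time_s: 7.9
tcp_pos: [0.5226, 0.0123, 0.1571]
wrist_force: [-5.6, -5.2, 4.0]
time_s: 8.3
tcp_pos: [0.5241, 0.0125, 0.1571]
wrist_force: [-4.9, -5.0, 4.6]
```

```bash
for i in 1 2; do python3 -m pendant '[[[-0.7,0,0],[0,0,0]],[[-1.5,0,0],[0,0,0]],[[-1.5,0,0],[0,0,0]],[[-1.5,0,0],[0,0,0]]]' 0 | egrep 'tcp|wrist|time'; done
```

```text
time_s: 8.7
tcp_pos: [0.5257, 0.0126, 0.1571]
wrist_force: [-4.3, -5.4, 3.7]
time_s: 9.1
tcp_pos: [0.5273, 0.0128, 0.1571]
wrist_force: [-4.3, -4.7, 3.7]
```

```bash
for i in 1 2; do python3 -m pendant '[[[-0.7,0,0],[0,0,0]],[[-1.5,0,0],[0,0,0]],[[-1.5,0,0],[0,0,0]],[[-1.5,0,0],[0,0,0]]]' 0 | egrep 'tcp|wrist|time'; done
python3 - <<'E'
from station import r
from h import *
S=r.capture("scene"); s,g=profile(S); print([f"{int(a)}:{int(b)}" for a,b in zip(s,g)][36:46])
f=S["frame"][:,:,::-1][190:300,180:310]
cv2.imwrite("pics/g.png",cv2.resize(f,None,fx=5,fy=5,interpolation=cv2.INTER_CUBIC))
E
```

```text
time_s: 9.5
tcp_pos: [0.5289, 0.013, 0.1571]
wrist_force: [-3.9, -3.8, 2.8]
time_s: 9.9
tcp_pos: [0.5304, 0.0132, 0.1571]
wrist_force: [-4.7, -4.1, 3.4]
['72:125', '74:127', '76:127', '78:129', '80:130', '82:110', '84:70', '86:28', '88:17', '90:19']
```

View pics/g.png

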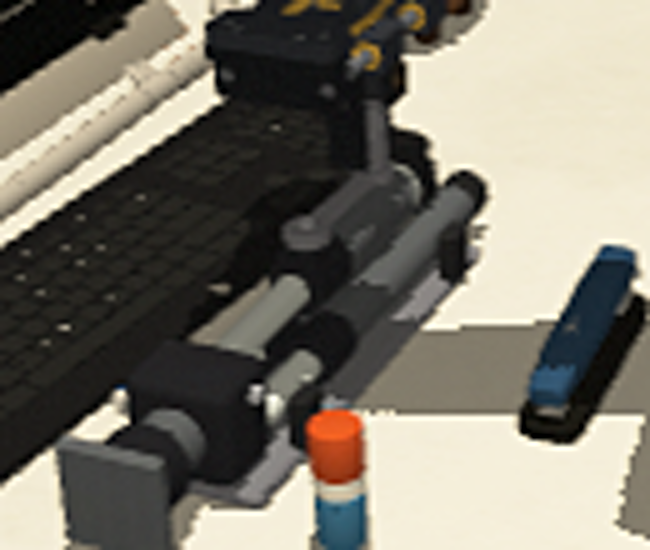

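The lever now lies along the leg, and the collar front is unchanged at the band. I haven't felt the stop yet, so I'll nudge a little further.

```bash
for i in 1 2; do python3 -m pendant '[[[-0.7,-0.2,0],[0,0,0]],[[-1.5,-0.4,0],[0,0,0]],[[-1.5,-0.4,0],[0,0,0]],[[-1.5,-0.4,0],[0,0,0]]]' 0 | egrep 'tcp|wrist|time'; done
python3 - <<'E'
from station import r
from h import *
S=r.capture("scene"); s,g=profile(S); print([f"{int(a)}:{int(b)}" for a,b in zip(s,g)][36:46])
u=np.array([.1105,-.9939,0])
# expected direction of a closed lever in the crop, from the pin pixel (305,230)
p=ray(S,(180+305/5,190+230/5),.084); q=proj(S,p+.075*u); print(p,"closed post base in crop",(q-[180,190])*5, "top",(proj(S,p+.075*u+[0,0,.02])-[180,190])*5)
q=proj(S,p+.075*(u*np.cos(.12)-np.sin(.12)*np.array([.9939,.1105,0]))); print("a=.12:",(q-[180,190])*5)
f=S["frame"][:,:,::-1][200:250,220:280]
cv2.imwrite("pics/h.png",cv2.resize(f,None,fx=10,fy=10,interpolation=cv2.INTER_CUBIC))
E
```

```text
time_s: 10.35
tcp_pos: [0.5321, 0.0132, 0.1572]
wrist_force: [-4.6, -3.8, 2.7]
time_s: 10.75
tcp_pos: [0.5325, 0.0127, 0.157]
wrist_force: [-5.7, -2.9, 5.4]
['72:125', '74:127', '76:127', '78:129', '80:130', '82:111', '84:70', '86:27', '88:17', '90:19']
[0.51301565 0.09128302 0.084     ] closed post base in crop [368.29547141 168.55245934] top [366.34741463 136.11798005]
a=.12: [382.50965186 171.53935285]
```

View pics/h.png

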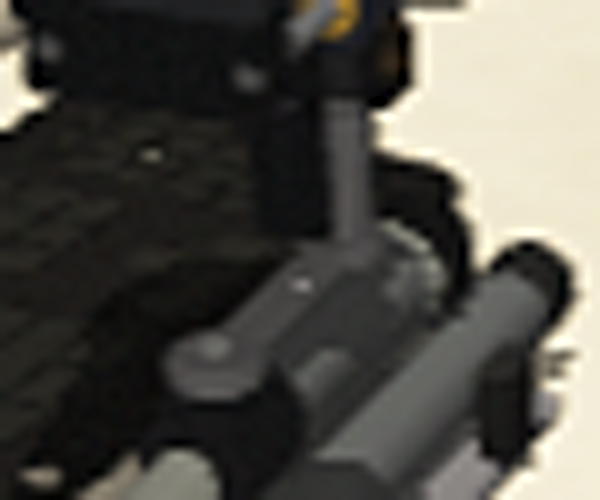

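The tool stalled at the stop and the lever reads about 0.04 rad. The profile limits the collar edge to between -2 and +1 mm of the band centre. I'll let it settle, then check.

```bash
python3 -m pendant '[[[0,0,0],[0,0,0]],[[0,0,0],[0,0,0]],[[0,0,0],[0,0,0]],[[0,0,0],[0,0,0]],[[0,0,0],[0,0,0]],[[0,0,0],[0,0,0]],[[0,0,0],[0,0,0]],[[0,0,0],[0,0,0]]]' 0
python3 - <<'E'
from station import r
from h import *
s,g=profile(r.capture("scene")); print([f"{int(a)}:{int(b)}" for a,b in zip(s,g)][38:47]); s=r.sense(); print(s["tcp_pos"],s["wrist_force"])
print(r.finish_job())
E
```

```text
time_s: 11.6
tcp_pos: [0.5325, 0.0127, 0.157]
ee_rot: [[-0.994, -0.113, -0.005], [-0.113, 0.994, -0.002], [0.005, -0.001, -1.0]]
wrist_force: [-6.3, -4.4, 4.6]
gripper_width: 0.198
gripper_force: 30.0
['76:127', '78:128', '80:129', '82:110', '84:70', '86:26', '88:14', '90:16', '92:20']
[0.53252944 0.01269027 0.15703136] [-6.32184269 -3.72039292  4.67629289]
the job is handed in; nothing more can be done
None
```

I handed the job in at about 11.7 s with the knob still gripped at 30 N. By my measurements the collar edge is within about 2 mm of the band centre and the lever is at its stop, about 0.04 rad by eye; the stapler, glue stick and mug were not touched, and no verdict came back.

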